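Make up the copier-levelling tray and the desk-fitting tray

ROBOT

A 6-joint arm with a two-finger parallel gripper is mounted at the origin on a cart in front of the work surface, level with it; the furniture and walls round the work are solid. World frame = base frame: x ahead of the robot, y to its left, z up, the work surface at z = 0. Lengths are in mm, angles in rad, forces in N, time in s.
With the tool pointing down it reaches from about 350 to 775 mm from the base axis. Payload 7.3 kg.
Tool frame: the origin (TCP) lies at the very end of the fingers, on their centre line; the grasp point (between the pads) lies 19 mm behind it; z points along the fingers, y is the line along which they close (so a half turn about z gives the same grasp; the last joint's range is limited). The gripper opens to 92 mm and grips with 3 to 60 N. Pads are 19 mm wide; open, the fingers measure 130 mm over their backs; the gripper's body (75 mm by 190 mm) begins 47 mm behind the grasp point.
Start: joints at [1.048, 0.342, 1.524, -0, 1.275, -0.146], TCP at [193.159, 488.195, 226.741] pointing down, gripper open.
Joint ranges: [-2.53, 2.53], [-0.77, 2.02], [0.04, 2.7], [-1, 4.14], [0.28, 2.66], [-3.11, 3.11]. Speed limits (rad/s): [2.57, 2.57, 3.14, 3.14, 3.14, 3.14].

INTERFACE

Orientations are given as [roll, pitch, yaw] about the fixed x, y, z axes, in that order (R = Rz(yaw) Ry(pitch) Rx(roll)).
In Python, from plant import get_obs, vision, workorder gives the robot as it stands.
- The arm moves only by the shell command python3 -m pendant 'ROWS' [OPENING]. ROWS is a JSON object of lists of equal length, an entry for each row: "dp": the shift along the tool's x, y, z in m, a list of three; "rotation": the turn, a rotation vector about the tool's x, y, z in rad, a list of three. A call has 1 to 8 rows; each row is the pose to reach, as a shift and turn from the pose commanded when the call began, along the tool's axes at that moment; what a row does not reach only later rows make up. A row lasts 1/8 s, in which the tool goes at most 62.5 mm and 10.7 degrees, less where a joint would pass 70% of its speed; a pose out of reach is approached as far as the arm can. A call with a gripper value outside its range is refused whole. OPENING is the finger opening in m, from 0 to 0.0918, set as the call begins (- or left out, the last holds). The fingers move at their own pace and stop on an object; the grip force is fixed at half the most. Time passes only in rows, so rows that repeat a pose let the fingers close. It gives the time, the measured TCP pose, the force, the opening and the grip force at its end, in the units of the state.
- get_obs(): the state, without advancing time (a new reading comes with each control period).
- vision.capture(name): name is "scene" or "top" or "wrist"; returns a dict with "pixels" (480x640x3 uint8, red, green, blue), "vfov" (degrees; the focal length in pixels is half the picture's height over the tangent of half this angle, whatever the lens; pixels are square), "cx", "cy" (the principal point, pixels), "pose" (4x4, takes a point from camera to world coordinates); the wrist camera has in their place "T_tool_cam" (4x4, takes a point from camera to tool coordinates, whose origin is the TCP and whose axes are the flange's). Camera axes: x right, y up, looking along -z (the intrinsics and any distortion apply to the point x, -y, -z); pixel columns grow to the right and rows downward; lengths in mm; the calibration is good to about 2 mm. The wrist camera is an equidistant fisheye: a pixel r from the principal point sees the ray r / f radians off the axis. A picture is of the moment at which its call begins: read the wrist's pose just before it. There is no depth.
- workorder.close_job(): hands the job in; it is judged then, once.
The state is a dict: "time": time; "joint_positions": joint angles; "dq": joint speeds; "tau": joint torques, N m; "tool_pos": TCP position; "tcp_rot": TCP orientation; "contact_force": force on the tool from outside, world axes, zero at the start; "moment": the same for the moment, N m; "grip_width": finger opening in mm; "finger_force": force on a finger pad.
Only numpy, scipy, OpenCV 4.12 (cv2) and the standard library are available. Lean on these libraries where they do the work, as an engineer would, in place of code of your own. Each camera call takes 0.05 s, during which the arm holds its last target. There are 200 camera calls.

TASK

Make up the two job trays from the tools on the bench. The copier-levelling tray, the one with two long recesses, gets the level, standing on its edge in the narrow recess, and the longer of the two wrenches in the wider one. The desk-fitting tray, the one with three recesses, gets the shorter wrench in the long narrow recess, the pliers in the wide one and the tape measure, standing upright as it is now, in the short one. Each tool must end up on the floor of its own recess, let go and lying still; it does not matter which end points where.

Things in the scene. Friction and masses are not known exactly. Their poses are not given: they have to be found in the camera images.
- tray_two: Fixed copier-levelling tray, black foam on a pale floor, 160 (x) x 270 mm (y). Origin: underside centre, z up. Recess floors 4 mm, top face 22 mm above the underside. Recesses (centre x, y; size x by y, mm): level (-38, 0; 34 x 246), long wrench (36, 0; 50 x 225). A finger channel at floor level, y -32 to 32, x -74 to 70, crosses both; side lips beyond it 9 mm high.
- tray_three: Fixed desk-fitting tray, like the other: 160 (x) x 270 mm (y), same origin and heights. Recesses (centre x, y; size x by y, mm): short wrench (-42, -30; 42 x 188), pliers (34, -46; 64 x 154), tape measure (34, 83; 52 x 82). Finger channel at floor level, y -76 to -6, x -75 to 73; none at the tape measure, which will stand 46 mm above the tray's top.
- level: a loose yellow-green torpedo level, a bar 232 mm long (its y), 20 mm thick (its x), 40 mm high, standing on its long edge. Origin: centre of the underside, z up. About 0.2 kg; grasp across its 20 mm thickness at the middle.
- wrench_long: Longer of two loose steel double open-ended wrenches, flat: 209 mm long (its y), 34 mm wide at the jaws, 8 mm thick; shank (y -70 to +70 mm) 12 mm wide (its x), 6 mm thick, 1 to 7 mm above the underside. Origin: underside centre, z up. 0.11 kg; grasp across mid-shank, fingertips close to the surface.
- wrench_short: the shorter wrench, of the same kind: 172 mm long (its y), 26 mm wide at the jaws, 8 mm thick; the shank (y = -60 to +60 mm) is 8 mm wide (its x) and 6 mm thick (1 to 7 mm above the underside). Origin: centre of the underside, z up. About 0.11 kg; grasp as the longer one.
- pliers: Loose rigid pliers with yellow handles (the only pliers), flat: 138 mm long (its x; jaws at -x), 48 mm wide over the handles (its y), 12 mm thick. Origin: centre of that outline's underside, z up. Rivet disc (26 mm across) at x = -29 mm; behind it at x = -11 mm a neck 22 mm wide to grasp across, fingertips close to the surface. 0.16 kg.
- tape_measure: a loose yellow tape measure standing upright on its edge: 39 mm wide (its x), 69 mm long (its y), 64 mm high. Origin: centre of the underside, z up. About 0.28 kg; grasp across its width (the case is 36 mm wide) near mid-height.

How it is judged (in metres and radians):
At the end, for the whole second after the job is handed in: Each tool rests released in its own recess: origin within 12 mm across and 14 mm along of the recess centre and 5 mm of floor height, long side along the recess within 0.25 rad (either way round), upright or flat as at the start within 0.12 rad (x of level in the frame of tray_two between -0.05 and -0.026 m and y of level in the frame of tray_two between -0.014 and 0.014 m and z of level in the frame of tray_two between -0.001 and 0.009 m and angle between the y axis of each of level, wrench_long and the y axis of tray_two, either way round below 0.25 rad and angle between each of level, wrench_long, wrench_short, pliers, tape_measure's own z axis and vertical below 0.12 rad and linear speed of each of level, wrench_long, wrench_short, pliers, tape_measure below 0.03 m/s and angular speed of each of level, wrench_long, wrench_short, pliers, tape_measure below 0.2 rad/s and x of wrench_long in the frame of tray_two between 0.024 and 0.048 m and y of wrench_long in the frame of tray_two between -0.014 and 0.014 m and z of wrench_long in the frame of tray_two between -0.001 and 0.009 m and x of wrench_short in the frame of tray_three between -0.054 and -0.03 m and y of wrench_short in the frame of tray_three between -0.044 and -0.016 m and z of wrench_short in the frame of tray_three between -0.001 and 0.009 m and angle between the y axis of each of wrench_short, tape_measure and the y axis of tray_three, either way round below 0.25 rad and x of pliers in the frame of tray_three between 0.022 and 0.046 m and y of pliers in the frame of tray_three between -0.06 and -0.032 m and z of pliers in the frame of tray_three between -0.001 and 0.009 m and angle between the x axis of pliers and the y axis of tray_three, either way round below 0.25 rad and x of tape_measure in the frame of tray_three between 0.022 and 0.046 m and y of tape_measure in the frame of tray_three between 0.069 and 0.097 m and z of tape_measure in the frame of tray_three between -0.001 and 0.009 m); the robot touches nothing.
It also fails if it takes over 120 s, if anything falls off the work surface, if the arm or the gripper's body presses on something with over 40 N, if the wrist force passes 120 N, or if a joint passes its speed limit or range.

## Working session

There is one attempt and no reset: what is moved stays moved. The work goes in short steps, Python scripts to look and compute and a shell command to move; the robot and the scene stay as the last step left them, time stands still between calls to the robot, and variables do not carry over. Pictures are saved under pics/ and viewed, at most 14 in all, crops included, and the job is handed in when it is done.

```bash
mkdir -p pics; ls; python3 - <<'E'
from plant import get_obs, vision
import cv2
o=get_obs(); print(o)
for n in ["top","scene"]:
    c=vision.capture(n); cv2.imwrite(f"pics/{n}0.png",c["pixels"][:,:,::-1]); print(n,c["vfov"],c["cx"],c["cy"],c["pose"],[k for k in c])
E
```

```text
pics
{'time': 0.0, 'joint_positions': array([ 1.04801124e+00,  3.42724648e-01,  1.52500362e+00,  2.29575055e-05,
        1.27540806e+00, -1.46012032e-01]), 'dq': array([ 0.00039306,  0.00084427, -0.00124188, -0.00050811,  0.00022444,
       -0.00096026]), 'tau': array([ 1.11360721e-03, -4.31242275e+01, -2.44226611e+01,  7.17166322e-02,
        5.59272291e-02, -1.44762357e-04]), 'tool_pos': array([192.93405771, 487.83012276, 226.04864414]), 'tcp_rot': array([-3.14006860e+00, -2.46314739e-04,  2.76481271e+00]), 'contact_force': array([ 0.09712069, -0.42405661,  0.17254191]), 'moment': array([ 0.02458925,  0.01392536, -0.01863954]), 'finger_force': 0.0, 'grip_width': 91.76598175004851}
top 46.45298501596504 325.94209813540976 237.0424386169525 [[ 1.46830580e-04  9.82903454e-01 -1.84121641e-01  3.29875937e+02]
 [-9.99982412e-01 -9.47348566e-04 -5.85471740e-03  5.41212614e+00]
 [-5.92904933e-03  1.84119262e-01  9.82886028e-01  1.21474390e+03]
 [ 0.00000000e+00  0.00000000e+00  0.00000000e+00  1.00000000e+00]] ['pixels', 'vfov', 'cx', 'cy', 'pose']
scene 47.26158718588453 308.85272589165186 239.7267404952202 [[ 8.16374573e-01  2.98134422e-01 -4.94619472e-01 -1.65051744e+02]
 [-5.77392131e-01  4.39557505e-01 -6.88046166e-01 -1.01724535e+03]
 [ 1.22834549e-02  8.47292787e-01  5.30984040e-01  8.22659534e+02]
 [ 0.00000000e+00  0.00000000e+00  0.00000000e+00  1.00000000e+00]] ['pixels', 'vfov', 'cx', 'cy', 'pose']
```

View pics/top0.png

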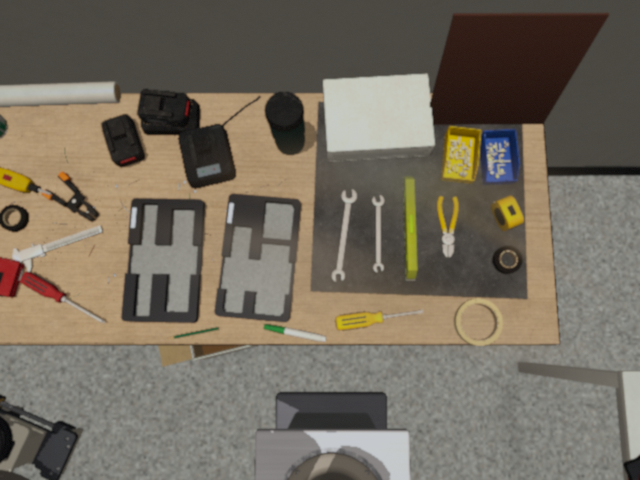

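View pics/scene0.png

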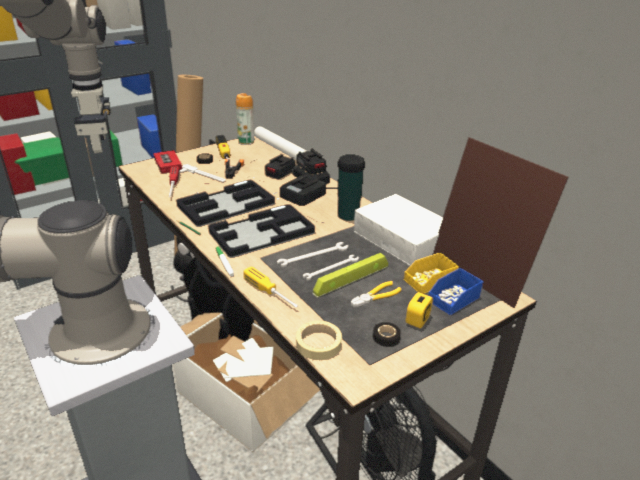

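The top view shows tray_two near (164,260) and tray_three near (258,257). The long wrench is at (344,235), the short wrench at (378,234), the level at (411,229), the pliers at (447,226) and the tape at (509,212). I'll enlarge crops next.

```bash
cat > h.py <<'E'
import numpy as np, cv2
from plant import get_obs, vision
def top2w(px, z, c):
    f=240/np.tan(np.radians(c["vfov"]/2)); px=np.atleast_2d(px).astype(float)
    d=np.c_[(px[:,0]-c["cx"])/f, -(px[:,1]-c["cy"])/f, -np.ones(len(px))]@c["pose"][:3,:3].T
    o=c["pose"][:3,3]; return o+d*((z-o[2])/d[:,2])[:,None]
def w2top(P,c):
    f=240/np.tan(np.radians(c["vfov"]/2)); q=(np.atleast_2d(P)-c["pose"][:3,3])@c["pose"][:3,:3]
    return np.c_[c["cx"]+f*q[:,0]/-q[:,2], c["cy"]-f*q[:,1]/-q[:,2]]
E
python3 - <<'E'
import cv2
im=cv2.imread("pics/top0.png")
cv2.imwrite("pics/c1.png",cv2.resize(im[187:331,115:310],None,fx=4,fy=4,interpolation=cv2.INTER_CUBIC))
cv2.imwrite("pics/c2.png",cv2.resize(im[160:300,325:525],None,fx=4,fy=4,interpolation=cv2.INTER_CUBIC))
E
```

```text
(no output)
```

View pics/c1.png

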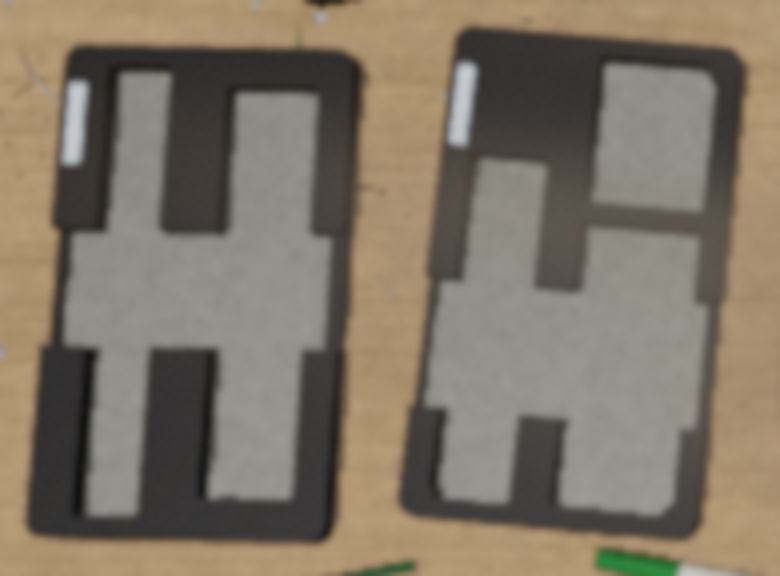

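View pics/c2.png

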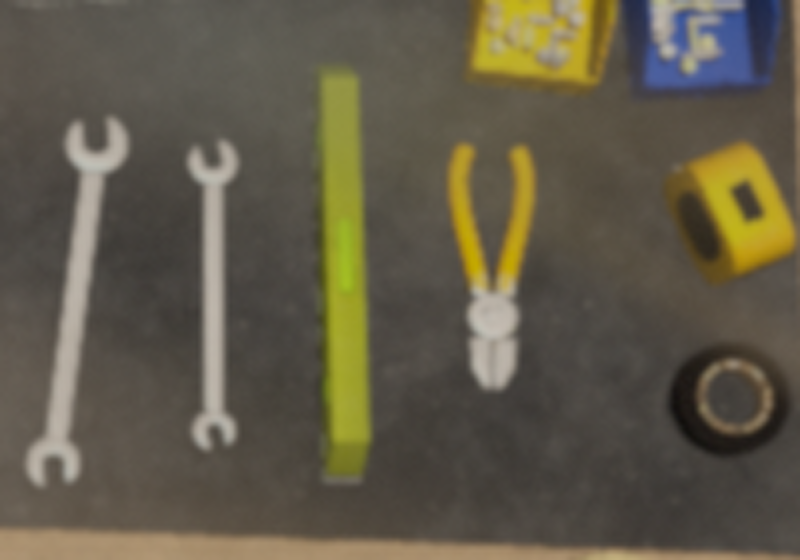

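Crop 1 shows both trays, with the tray y axis pointing up in the image and tray x to the right. I read the corners of the outlines and recesses from it. Crop 2 gives the tool corners and ends. The tape is turned by about 25°.

```bash
cat >> h.py <<'E'
def to_tool(x,y,z,yaw):
    """print dp, rotation from present pose to TCP target pointing down; yaw mod pi"""
    o=get_obs(); from scipy.spatial.transform import Rotation as Q
    R=Q.from_euler('xyz',o["tcp_rot"]); T=Q.from_euler('xyz',[np.pi,0,yaw])
    best=min((R.inv()*(Q.from_euler('xyz',[np.pi,0,yaw+k*np.pi])) for k in (0,1)),key=lambda r:r.magnitude())
    print("dp",np.round(R.inv().apply(np.array([x,y,z])-o["tool_pos"])/1000,4),"rot",np.round(best.as_rotvec(),3),"q6",round(o["joint_positions"][5],2))
def state():
    o=get_obs(); print("t %.1f"%o["time"],np.round(o["tool_pos"],1),np.round(o["tcp_rot"],3),"w %.1f f %.1f"%(o["grip_width"],o["finger_force"]),np.round(o["contact_force"],1))
E
python3 - <<'E'
from h import *; from scipy.optimize import least_squares
c=vision.capture("top"); np.save("topc.npy",c,allow_pickle=True)
g=lambda x,y:((x+.5)/4-.5,(y+.5)/4-.5)
def rect(x0,x1,y0,y1,px,out=False):
    L,H=(22,0) if out else (4,22); T=22 if out else 4; B=0 if out else 22
    m=[(x0,y1,L,T),(x1,y1,H,T),(x0,y0,L,B),(x1,y0,H,B)]
    return [(a,p) for a,p in zip(m,px)]
t2=rect(-55,-21,-123,123,[(118,71),(172,71),(85,516),(138,517)])+rect(11,61,-112.5,112.5,[(234,91),(320,93),(205,499),(295,500)])+rect(-80,80,-135,135,[(67,45),(361,53),(27,534),(331,542)],True)
t3=rect(8,60,42,124,[(602,62),(717,66),(593,205),(703,212)])+rect(-63,-21,-124,64,[(475,157),(548,163),(440,500),(510,504)])+rect(2,66,-123,31,[(588,228),(698,236),(558,507),(672,514)])+rect(-80,80,-135,135,[(458,28),(746,50),(400,515),(698,538)],True)
for n,t in (("two",t2),("three",t3)):
    obs=np.array([np.add(g(*p),(115,187)) for _,p in t])
    def pred(s):
        R=np.array([[np.cos(s[2]),-np.sin(s[2])],[np.sin(s[2]),np.cos(s[2])]]); r=[]
        for (x,y,zu,zv),_ in t:
            w=R@[x,y]+s[:2]; r.append((w2top([*w,zu],c)[0,0],w2top([*w,zv],c)[0,1]))
        return np.array(r)
    s=least_squares(lambda s:(pred(s)-obs).ravel(),[500,200,-1.57],loss="soft_l1",x_scale=[10,10,.1])
    print(n,s.x,"rms px",np.sqrt(np.mean((pred(s.x)-obs)**2))); print(np.round(pred(s.x)-obs,1).tolist())
    R=np.array([[np.cos(s.x[2]),-np.sin(s.x[2])],[np.sin(s.x[2]),np.cos(s.x[2])]])
    for q in ([(-38,0),(36,0)] if n=="two" else [(-42,-30),(34,-46),(34,83)]): print(q,R@q+s.x[:2])
W=lambda pts,z:top2w([np.add(g(*p),(325,160)) for p in pts],z,c)[:,:2]
np.set_printoptions(suppress=True,precision=1)
for n,p,z in [("level TL TR BL BR",[(321,73),(355,73),(330,443),(369,441)],40),("long",[(96,148),(53,463),(91,180),(60,435)],8),("short",[(213,164),(214,431)],8),("pliers h,h,tip,rivet",[(463,147),(520,147),(494,390),(493,315)],12),("tape label",[(747,200)],64)]:
    w=W(p,z); d=w[0]-w[1] if len(w)>1 else w[0]; print(n,w.tolist(),"mean",w.mean(0),"ang",np.arctan2(d[1],d[0]),"len",np.hypot(*d))
E
```

```text
two [506.74105877 364.57114281  -1.58796523] rms px 0.6367775068145591
[[0.4, 0.2], [-0.4, 0.5], [-0.2, -0.2], [-0.3, -0.2], [0.6, 0.3], [-0.4, 0.1], [0.8, -0.4], [-0.6, -0.2], [-0.4, -0.7], [0.7, -1.6], [-0.8, 1.2], [1.1, 0.5]]
(-38, 0) [507.39344506 402.56554229]
(36, 0) [506.12300859 328.57644856]
three [512.25145242 158.93495472  -1.65277329] rms px 1.1217720168274736
[[3.3, 0.4], [-2.7, 1.2], [1.8, -0.8], [-2.8, -0.7], [0.4, 0.4], [-0.1, 0.4], [-0.6, -0.5], [0.0, 0.1], [-0.1, -0.4], [0.8, -0.1], [-0.0, -0.2], [0.4, 0.5], [-0.7, -1.1], [0.0, -0.9], [-0.8, 0.7], [0.7, 1.1]]
(-42, -30) [485.79137678 203.25046439]
(34, -46) [463.62183496 128.81585271]
(34, 83) [592.18862329 118.2526648 ]
level TL TR BL BR [[680.9088341282278, -159.52738697609038], [680.8787492244685, -178.02694600651955], [478.158964157386, -159.04004561938694], [479.2089939473659, -179.64142074501683]] mean [ 579.8 -169.1] ang 1.5691700784509157 len 18.49958349319702
long [[647.3745586932486, -37.85544160073125], [471.3855771760211, -13.274328795255482], [629.0704237126843, -34.94838495431936], [486.6575930973273, -17.133111376010177]] mean [558.6 -25.8] ang -0.138776348898992 len 177.69736273289638
short [[638.1193574562874, -102.74413731567986], [488.7923568884951, -100.75694732420045]] mean [ 563.5 -101.8] ang -0.01330685469060728 len 149.3402223871241
pliers h,h,tip,rivet [[646.6061374645074, -240.94507077127622], [646.5614858964057, -272.47269037735464], [510.5773203874871, -252.64875384377808], [551.9650449175807, -253.76009238079695]] mean [ 588.9 -255. ] ang 1.569380059445653 len 31.5276512253627
tape label [[603.8842216870187, -378.7427665774829]] mean [ 603.9 -378.7] ang -0.5601638280414323 len 712.8269330190197
```

Tray fits are good, with centres consistent. The level's flat top measures 202 mm because its ends taper. Next I'll take wrist pictures over the trays and over the tape.

```bash
python3 -c "
from h import *
to_tool(490,250,330,0)"
```

```text
dp [-0.3637 -0.1121 -0.1038] rot [-0.001 -0.    -0.377] q6 -0.15
```

```bash
python3 -m pendant '{"dp":[[-0.06,-0.02,-0.02],[-0.11,-0.035,-0.035],[-0.16,-0.05,-0.05],[-0.21,-0.065,-0.065],[-0.26,-0.08,-0.08],[-0.31,-0.095,-0.09],[-0.364,-0.112,-0.104],[-0.364,-0.112,-0.104]],"rotation":[[0,0,-0.1],[0,0,-0.2],[0,0,-0.3],[0,0,-0.377],[0,0,-0.377],[0,0,-0.377],[0,0,-0.377],[0,0,-0.377]]}'; python3 - <<'E'
from h import *
state(); c=vision.capture("wrist"); cv2.imwrite("pics/w1.png",c["pixels"][:,:,::-1]); print({k:v for k,v in c.items() if k!="pixels"}); to_tool(560,-370,330,0)
E
```

```text
time: 1.15
tool_pos: [493.1, 247.6, 330.7]
tcp_rot: [-3.141, 0.001, 3.137]
contact_force: [-0.4, 0.2, -0.9]
grip_width: 91.9
finger_force: 0.0
t 1.1 [493.1 247.6 330.7] [-3.141e+00  1.000e-03  3.137e+00] w 91.9 f 0.0 [-0.4  0.2 -0.9]
{'vfov': 65.70646984690485, 'cx': 327.3068208474613, 'cy': 240.17411501948826, 'T_tool_cam': array([[-3.41935374e-04,  9.64941128e-01,  2.62466192e-01,
         7.10904857e+01],
       [ 9.99999898e-01,  4.07613617e-04, -1.95788282e-04,
        -3.06484055e-01],
       [-2.95908960e-04,  2.62466099e-01, -9.64941169e-01,
        -1.57117737e+02],
       [ 0.00000000e+00,  0.00000000e+00,  0.00000000e+00,
         1.00000000e+00]])}
dp [-7.050e-02 -6.187e-01  1.000e-04] rot [ 0.    -0.001 -0.003] q6 -1.24
```

View pics/w1.png

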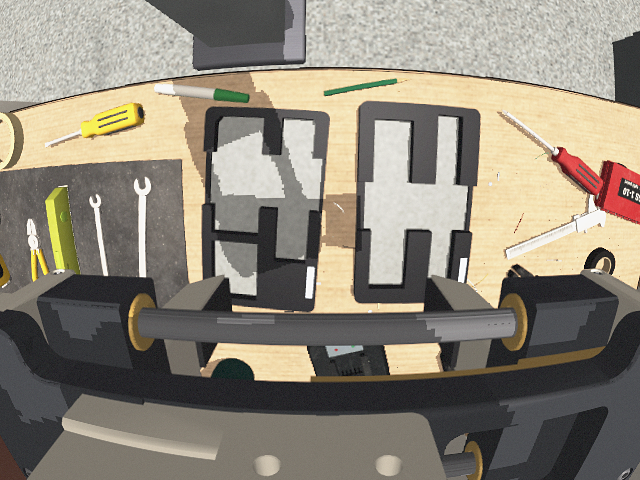

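The wrist view shows both trays clearly, tray_three at left and tray_two at right. I'll overlay the fitted geometry to check it.

```bash
cat >> h.py <<'E'
from scipy.spatial.transform import Rotation as Q
def wcam(c,o):
    T=np.eye(4); T[:3,:3]=Q.from_euler('xyz',o["tcp_rot"]).as_matrix(); T[:3,3]=o["tool_pos"]; return T@c["T_tool_cam"]
def w2wr(P,c,M):
    f=240/np.tan(np.radians(c["vfov"]/2)); q=(np.atleast_2d(P)-M[:3,3])@M[:3,:3]; r=np.hypot(q[:,0],q[:,1]); k=f*np.arctan2(r,-q[:,2])/r
    return np.c_[c["cx"]+k*q[:,0], c["cy"]-k*q[:,1]]
def wr2w(px,z,c,M):
    f=240/np.tan(np.radians(c["vfov"]/2)); px=np.atleast_2d(px); u=(px-[c["cx"],c["cy"]])/f; r=np.hypot(u[:,0],u[:,1])
    d=np.c_[u[:,0]/r*np.sin(r),-u[:,1]/r*np.sin(r),-np.cos(r)]@M[:3,:3].T
    return M[:3,3]+d*((z-M[2,3])/d[:,2])[:,None]
TR={"two":(506.7,364.6,-1.588,[(-55,-21,-123,123),(11,61,-112.5,112.5),(-80,80,-135,135)]),"three":(512.2,158.9,-1.653,[(8,60,42,124),(-63,-21,-124,64),(2,66,-123,31),(-80,80,-135,135)])}
E
python3 - <<'E'
from h import *
o=get_obs(); c=vision.capture("wrist"); M=wcam(c,o)
im=cv2.resize(np.ascontiguousarray(c["pixels"][90:310,190:490,::-1]),None,fx=2.6,fy=2.6,interpolation=cv2.INTER_CUBIC)
for x,y,a,rs in TR.values():
    R=Q.from_euler('z',a).as_matrix()[:2,:2]
    for x0,x1,y0,y1 in rs:
        for z,col in ((4,(0,0,255)),(22,(0,200,0))):
            p=np.array([(x0,y0),(x1,y0),(x1,y1),(x0,y1)])@R.T+[x,y]
            q=(w2wr(np.c_[p,[z]*4],c,M)-[190,90]+.5)*2.6-.5
            cv2.polylines(im,[np.round(q).astype(int)],True,col,1)
cv2.imwrite("pics/w2.png",im)
E
```

```text
(no output)
```

View pics/w2.png

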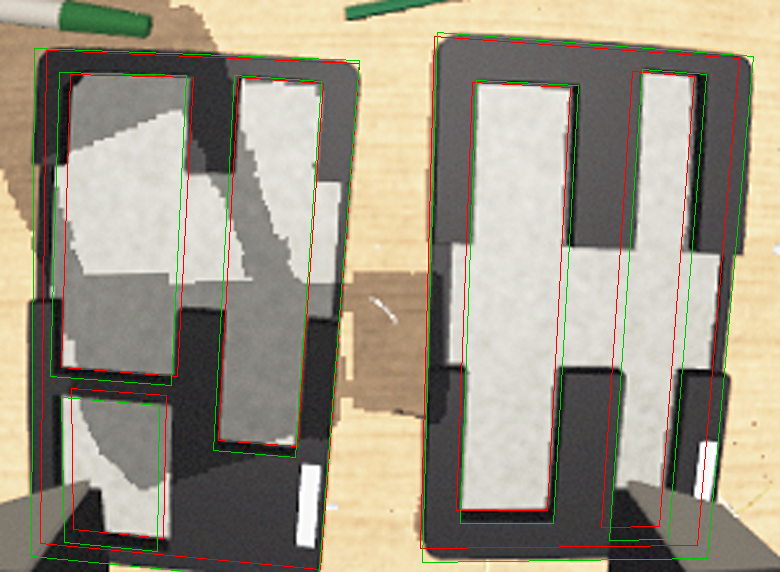

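The overlay matches both trays to within about 2 mm. Tray_two's long axis is nearer -0.012 rad. Moving over to the tape.

```bash
python3 -m pendant '{"dp":[[0,-0.06,0],[0,-0.12,0],[0,-0.18,0],[0,-0.24,0],[0,-0.3,0],[0,-0.36,0],[0,-0.42,0],[0,-0.48,0]],"rotation":[[0,0,0],[0,0,0],[0,0,0],[0,0,0],[0,0,0],[0,0,0],[0,0,0],[0,0,0]]}' && python3 -m pendant '{"dp":[[-0.01,-0.06,0],[-0.03,-0.1,0],[-0.03,-0.13,0],[-0.03,-0.13,0]],"rotation":[[0,0,0],[0,0,0],[0,0,0],[0,0,0]]}'; python3 - <<'E'
from h import *
state(); o=get_obs(); c=vision.capture("wrist"); M=wcam(c,o); np.save("w3.npy",{"c":c,"M":M},allow_pickle=True)
p=w2wr([604,-379,64],c,M)[0]; print(p)
cv2.imwrite("pics/w3.png",cv2.resize(c["pixels"][60:320,180:520,::-1],None,fx=2.3,fy=2.3,interpolation=cv2.INTER_CUBIC))
E
```

```text
time: 2.25
tool_pos: [490.3, -229.8, 330.6]
tcp_rot: [3.141, -0.0, -3.139]
contact_force: [1.1, 1.2, -0.2]
grip_width: 92.1
finger_force: 0.0
time: 2.75
tool_pos: [520.7, -359.9, 329.2]
tcp_rot: [3.14, -0.002, 3.141]
contact_force: [-0.2, -0.2, -0.4]
grip_width: 91.6
finger_force: 0.0
t 2.8 [ 520.7 -359.9  329.2] [ 3.140e+00 -2.000e-03  3.141e+00] w 91.6 f 0.0 [-0.2 -0.2 -0.4]
[311.33444681 272.1189311 ]
```

View pics/w3.png

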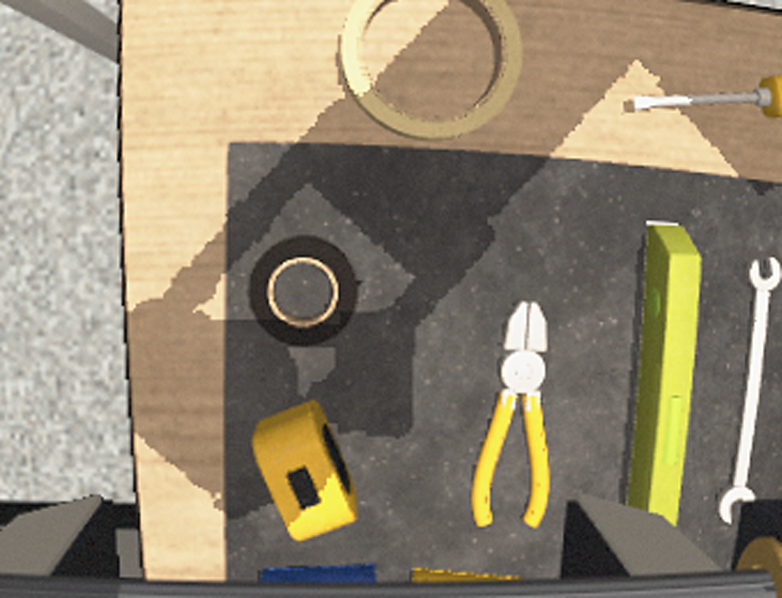

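The tape is at crop pixels (254,435)/(317,402) to (297,540)/(356,518), and the label at (303,488).

```bash
python3 - <<'E'
from h import *
d=np.load("w3.npy",allow_pickle=True).item(); c,M=d["c"],d["M"]
np.set_printoptions(suppress=True,precision=1)
W=lambda pts,z:wr2w([((x+.5)/2.3-.5+180,(y+.5)/2.3-.5+60) for x,y in pts],z,c,M)[:,:2]
print("tape edges L L R R label",W([(258,445),(290,522),(323,422),(350,495),(303,488)],64).tolist())
print("near end z45",W([(254,435),(315,402)],45).tolist(),"far end z50",W([(297,540),(356,520)],50).tolist())
print("pliers rivet,tip,h,h",W([(523,371),(525,302),(484,525),(537,526)],12).tolist())
print("short jaws",W([(765,273),(737,503)],8).tolist(),"level top near",W([(655,258),(699,252)],40).tolist(),"bottom near",W([(647,222),(680,222)],0).tolist())
E
```

```text
tape edges L L R R label [[580.0538745195093, -401.90936885538423], [623.0588347114366, -386.0696745405979], [567.6978437414043, -368.1135461922074], [607.6443342022415, -354.1363863249811], [603.706552390784, -378.8481445164831]]
near end z45 [[580.2597553501229, -405.79358227128813], [561.9298061411482, -372.6613118504417]] far end z50 [[639.622111872666, -383.247454450439], [627.5918551154543, -350.57428867562766]]
pliers rivet,tip,h,h [[551.8668074775169, -253.73991980340813], [511.7571656270744, -254.30613736561912], [647.091255698466, -272.1165252881164], [648.4095859437629, -238.90860742668352]]
short jaws [[489.6494758098141, -99.91392271502525], [638.4632735264516, -101.9188265509278]] level top near [[481.9221247620725, -187.4252566975003], [477.33333565354144, -160.80812955144737]] bottom near [[463.5509233295116, -178.09984507786032], [462.3695067402736, -156.5856086597846]]
```

```bash
python3 -c "
from h import *
to_tool(600.6,-375.3,110,0.345);to_tool(600.6,-375.3,25,0.345)"
```

```text
dp [-0.08   -0.017   0.2197] rot [ 0.002 -0.001 -0.344] q6 -2.3
dp [-0.0801 -0.0172  0.3047] rot [ 0.002 -0.001 -0.344] q6 -2.3
```

```bash
python3 -m pendant '{"dp":[[-0.04,-0.01,0.04],[-0.08,-0.017,0.09],[-0.08,-0.017,0.15],[-0.08,-0.017,0.21],[-0.08,-0.017,0.25],[-0.08,-0.017,0.28],[-0.08,-0.017,0.305],[-0.08,-0.017,0.305]],"rotation":[[0,0,-0.17],[0,0,-0.344],[0.002,0,-0.344],[0.002,0,-0.344],[0.002,0,-0.344],[0.002,0,-0.344],[0.002,0,-0.344],[0.002,0,-0.344]]}' 0.08 && python3 -m pendant '{"dp":[[0,0,0],[0,0,0],[0,0,0],[0,0,0],[0,0,0],[0,0,0]],"rotation":[[0,0,0],[0,0,0],[0,0,0],[0,0,0],[0,0,0],[0,0,0]]}' 0; python3 -c "
from h import *
to_tool(592.2,118.3,150,-0.082)"
```

```text
time: 3.8
tool_pos: [599.9, -373.6, 24.0]
tcp_rot: [3.139, -0.003, -2.795]
contact_force: [0.0, -0.0, -0.3]
grip_width: 80.0
finger_force: 0.0
time: 4.55
tool_pos: [600.6, -377.2, 25.9]
tcp_rot: [-3.139, -0.0, -2.798]
contact_force: [0.5, -1.5, 0.9]
grip_width: 35.8
finger_force: 29.8
dp [-0.1592  0.469  -0.1252] rot [-0.002  0.     0.426] q6 -2.58
```

```bash
python3 -m pendant '{"dp":[[0,0,-0.06],[0,0,-0.12],[-0.02,0.05,-0.125],[-0.04,0.105,-0.125],[-0.06,0.16,-0.125],[-0.075,0.215,-0.125],[-0.09,0.27,-0.125],[-0.11,0.325,-0.125]],"rotation":[[0,0,0],[0,0,0],[0,0,0.1],[0,0,0.2],[0,0,0.3],[0,0,0.4],[0,0,0.426],[0,0,0.426]]}' && python3 -c "
from h import *
to_tool(592.2,118.3,150,-0.082)"
```

```text
time: 5.55
tool_pos: [593.4, -31.6, 149.4]
tcp_rot: [-3.14, -0.001, 3.059]
contact_force: [1.0, 0.7, -4.0]
grip_width: 35.9
finger_force: 29.8
dp [ 0.0136  0.1493 -0.0008] rot [-0.001 -0.001 -0.001] q6 -1.67
```

```bash
python3 -m pendant '{"dp":[[0.005,0.05,0],[0.01,0.1,0],[0.013,0.149,0],[0.013,0.149,0.03],[0.013,0.149,0.06],[0.013,0.149,0.06]],"rotation":[[0,0,0],[0,0,0],[0,0,0],[0,0,0],[0,0,0],[0,0,0]]}' && python3 - <<'E'
from h import *
state(); to_tool(592.2,118.3,30,-0.082); o=get_obs(); c=vision.capture("top")
cv2.imwrite("pics/t2.png",cv2.resize(c["pixels"][180:330,200:360,::-1],None,fx=4,fy=4,interpolation=cv2.INTER_CUBIC))
E
```

```text
time: 6.3
tool_pos: [591.3, 116.0, 86.9]
tcp_rot: [-3.139, -0.006, 3.06]
contact_force: [-0.9, 0.1, -2.4]
grip_width: 35.5
finger_force: 29.8
t 6.3 [591.3 116.   86.9] [-3.139 -0.006  3.06 ] w 35.5 f 29.8 [-0.9  0.1 -2.4]
dp [-0.0011  0.0025  0.0569] rot [-0.003 -0.006  0.   ] q6 -1.42
```

View pics/t2.png

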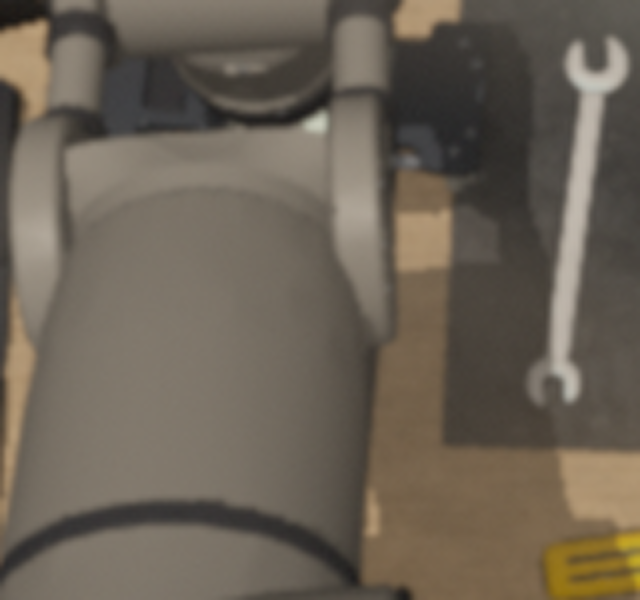

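The arm hides the tray from the top camera. I'll lower with an eye on the forces.

```bash
python3 -m pendant '{"dp":[[-0.001,0.001,0.02],[-0.001,0.001,0.035],[-0.001,0.001,0.045],[-0.001,0.001,0.052],[-0.001,0.001,0.057],[-0.001,0.001,0.057],[-0.001,0.001,0.057]],"rotation":[[0,0,0],[0,0,0],[0,0,0],[0,0,0],[0,0,0],[0,0,0],[0,0,0]]}'; python3 -c "
from h import *
state()"
```

```text
time: 7.22
tool_pos: [595.0, 116.7, 33.1]
tcp_rot: [-3.14, 0.001, 3.06]
contact_force: [0.1, 0.6, -2.8]
grip_width: 35.9
finger_force: 29.8
t 7.2 [595.  116.7  33.1] [-3.14e+00  1.00e-03  3.06e+00] w 35.9 f 29.8 [ 0.1  0.6 -2.8]
```

```bash
python3 -m pendant '{"dp":[[0,0,0.001],[0,0,0.002],[0,0,0.002]],"rotation":[[0,0,0],[0,0,0],[0,0,0]]}'; python3 -m pendant '{"dp":[[0,0,0.001],[0,0,0.002],[0,0,0.002]],"rotation":[[0,0,0],[0,0,0],[0,0,0]]}'
```

```text
time: 7.6
tool_pos: [594.7, 116.7, 30.7]
tcp_rot: [-3.14, 0.0, 3.06]
contact_force: [0.5, 0.1, -3.0]
grip_width: 35.6
finger_force: 29.8
time: 7.98
tool_pos: [594.6, 116.7, 28.6]
tcp_rot: [-3.14, 0.0, 3.06]
contact_force: [0.6, -0.0, -3.4]
grip_width: 36.0
finger_force: 29.8
```

```bash
python3 -m pendant '{"dp":[[0.001,0.001,0],[0.002,0.0015,0],[0.002,0.0015,0.001],[0.002,0.0015,0.002],[0.002,0.0015,0.002]],"rotation":[[0,0,0],[0,0,0],[0,0,0],[0,0,0],[0,0,0]]}';python3 -m pendant '{"dp":[[0,0,0.001],[0,0,0.002],[0,0,0.002]],"rotation":[[0,0,0],[0,0,0],[0,0,0]]}'
```

```text
time: 8.6
tool_pos: [592.9, 118.4, 26.8]
tcp_rot: [-3.14, 0.001, 3.06]
contact_force: [-1.0, -0.1, -2.0]
grip_width: 36.0
finger_force: 29.8
time: 8.98
tool_pos: [593.0, 118.3, 26.7]
tcp_rot: [-3.14, 0.002, 3.06]
contact_force: [-5.5, -1.5, 11.9]
grip_width: 36.2
finger_force: 29.8
```

Contact came at floor depth, so I'll release and rise.

```bash
python3 -m pendant '{"dp":[[0,0,-0.002],[0,0,-0.002],[0,0,-0.002]],"rotation":[[0,0,0],[0,0,0],[0,0,0]]}' 0.06;python3 -m pendant '{"dp":[[0,0,-0.04],[0,0,-0.09],[0,0,-0.15],[0,0,-0.21],[0,0,-0.26],[0,0,-0.3],[0,0,-0.3]],"rotation":[[0,0,0],[0,0,0],[0,0,0],[0,0,0],[0,0,0],[0,0,0],[0,0,0]]}' 0.08; python3 - <<'E'
from h import *
state();to_tool(568.5,-254.2,120,-0.02)
o=get_obs(); c=vision.capture("wrist"); M=wcam(c,o)
im=np.ascontiguousarray(c["pixels"][:,:,::-1]); 
for x,y,a,rs in [TR["three"]]:
    R=Q.from_euler('z',a).as_matrix()[:2,:2]
    p=[np.array([34+sx*19.5,83+sy*34.5])@R.T+[x,y] for sx,sy in ((-1,-1),(1,-1),(1,1),(-1,1))]
    q=w2wr(np.c_[p,[68]*4],c,M); print(q); cv2.polylines(im,[np.round(q).astype(int)],True,(0,0,255),1)
cv2.imwrite("pics/w4.png",im)
E
```

```text
time: 9.35
tool_pos: [593.0, 118.3, 26.6]
tcp_rot: [-3.14, 0.001, 3.06]
contact_force: [-1.0, 0.2, 0.0]
grip_width: 58.9
finger_force: 0.0
time: 10.22
tool_pos: [593.9, 119.1, 330.3]
tcp_rot: [-3.141, 0.008, 3.06]
contact_force: [-0.0, -0.1, -0.9]
grip_width: 79.9
finger_force: 0.0
t 10.2 [593.9 119.1 330.3] [-3.141  0.008  3.06 ] w 79.9 f 0.0 [-0.  -0.1 -0.9]
dp [-0.0036 -0.3739  0.2106] rot [-0.001  0.008 -0.062] q6 -1.42
[[344.12483594 170.6543905 ]
 [309.47397655 170.65271507]
 [310.03305481 230.01817195]
 [343.57597992 230.02656577]]
```

View pics/w4.png

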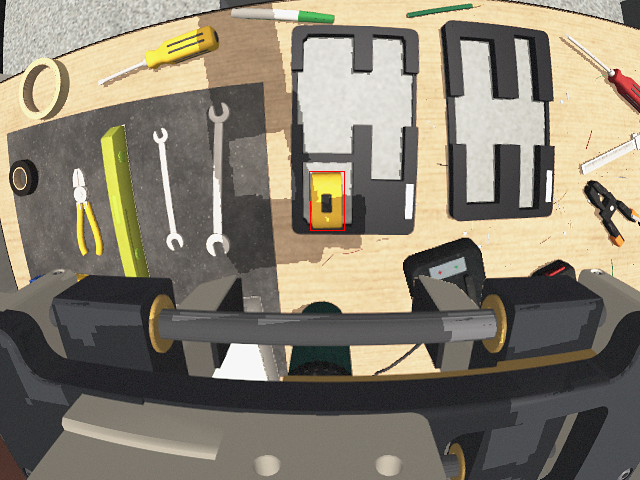

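The tape is seated in its recess, at (327,200) in the wrist view. Next are the pliers.

```bash
python3 -m pendant '{"dp":[[0,-0.06,0.03],[0,-0.12,0.06],[-0.001,-0.175,0.09],[-0.002,-0.23,0.12],[-0.003,-0.285,0.15],[-0.003,-0.34,0.19],[-0.004,-0.374,0.24],[-0.004,-0.374,0.27]],"rotation":[[0,0,0],[0,0,-0.06],[0,0.008,-0.06],[0,0.008,-0.062],[0,0.008,-0.062],[0,0.008,-0.062],[0,0.008,-0.062],[0,0.008,-0.062]]}' 0.055; python3 -m pendant '{"dp":[[0,0,0],[0,0,0]],"rotation":[[0,0,0],[0,0,0]]}';python3 -c "
from h import *
to_tool(568.5,-254.2,3,-0.02)"
```

```text
time: 11.28
tool_pos: [563.9, -256.6, 53.4]
tcp_rot: [3.141, -0.011, 3.119]
contact_force: [0.0, 1.5, 0.5]
grip_width: 54.6
finger_force: 0.0
time: 11.52
tool_pos: [566.6, -254.2, 58.0]
tcp_rot: [-3.14, -0.007, 3.122]
contact_force: [0.5, 0.5, 0.9]
grip_width: 55.2
finger_force: 0.0
dp [-0.0023  0.0001  0.055 ] rot [-0.002 -0.007  0.001] q6 -2.09
```

```bash
python3 -m pendant '{"dp":[[-0.001,0,0.02],[-0.002,0,0.035],[-0.002,0,0.045],[-0.002,0,0.051],[-0.002,0,0.054],[-0.002,0,0.054],[-0.002,0,0.054]],"rotation":[[0,-0.006,0],[0,-0.006,0],[0,-0.006,0],[0,-0.006,0],[0,-0.006,0],[0,-0.006,0],[0,-0.006,0]]}' ; python3 -m pendant '{"dp":[[0,0,0],[0,0,0],[0,0,0],[0,0,0],[0,0,0]],"rotation":[[0,0,0],[0,0,0],[0,0,0],[0,0,0],[0,0,0]]}' 0
```

```text
time: 12.4
tool_pos: [568.0, -254.9, 3.7]
tcp_rot: [-3.14, -0.001, 3.122]
contact_force: [0.8, 0.2, 0.1]
grip_width: 54.9
finger_force: 0.0
time: 13.02
tool_pos: [568.0, -254.7, 3.5]
tcp_rot: [-3.14, -0.001, 3.122]
contact_force: [0.6, -0.0, 0.9]
grip_width: 25.5
finger_force: 29.3
```

```bash
python3 -m pendant '{"dp":[[0,0,-0.03],[0,0,-0.08],[0,0,-0.12]],"rotation":[[0,0,0],[0,0,0],[0,0,0]]}' ;python3 -c "
from h import *
state();to_tool(451.6,129.8,120,-0.082)"
```

```text
time: 13.4
tool_pos: [568.0, -254.7, 124.9]
tcp_rot: [-3.14, -0.001, 3.122]
contact_force: [0.9, 0.1, -2.1]
grip_width: 25.2
finger_force: 29.3
t 13.4 [ 568.  -254.7  124.9] [-3.140e+00 -1.000e-03  3.122e+00] w 25.2 f 29.3 [ 0.9  0.1 -2.1]
dp [0.124  0.3821 0.0044] rot [-0.002 -0.001  0.062] q6 -2.09
```

```bash
python3 -m pendant '{"dp":[[0.015,0.05,0],[0.03,0.105,0],[0.05,0.16,0],[0.07,0.215,0],[0.085,0.27,0],[0.105,0.325,0],[0.124,0.382,0],[0.124,0.382,0.04]],"rotation":[[0,0,0.01],[0,0,0.03],[0,0,0.06],[0,0,0.062],[0,0,0.062],[0,0,0.062],[0,0,0.062],[0,0,0.062]]}' ;python3 -m pendant '{"dp":[[0,0,0.02],[0,0,0.02],[0,0,0.02]],"rotation":[[0,0,0],[0,0,0],[0,0,0]]}';python3 -c "
from h import *
state();to_tool(451.6,129.8,8,-0.082)"
```

```text
time: 14.4
tool_pos: [452.1, 133.5, 84.7]
tcp_rot: [3.142, 0.004, 3.066]
contact_force: [0.6, -0.3, -2.4]
grip_width: 25.5
finger_force: 29.3
time: 14.78
tool_pos: [452.1, 129.5, 63.7]
tcp_rot: [-3.14, -0.0, 3.059]
contact_force: [-0.0, -0.1, -1.6]
grip_width: 25.5
finger_force: 29.3
t 14.8 [452.1 129.5  63.7] [-3.14  -0.     3.059] w 25.5 f 29.3 [-0.  -0.1 -1.6]
dp [0.0005 0.0003 0.0557] rot [-0.002 -0.    -0.   ] q6 -1.37
```

```bash
python3 -m pendant '{"dp":[[0,0,0.02],[0,0,0.035],[0,0,0.045],[0,0,0.05],[0,0,0.054],[0,0,0.054],[0,0,0.054]],"rotation":[[0,0,0],[0,0,0],[0,0,0],[0,0,0],[0,0,0],[0,0,0],[0,0,0]]}' ;python3 -m pendant '{"dp":[[0,0,0.001],[0,0,0.002],[0,0,0.002]],"rotation":[[0,0,0],[0,0,0],[0,0,0]]}';
```

```text
time: 15.65
tool_pos: [451.7, 129.6, 9.3]
tcp_rot: [-3.14, -0.001, 3.06]
contact_force: [0.0, 0.1, -1.3]
grip_width: 25.1
finger_force: 29.3
time: 16.02
tool_pos: [451.4, 129.6, 7.0]
tcp_rot: [-3.14, -0.002, 3.06]
contact_force: [0.2, 0.2, -1.0]
grip_width: 25.4
finger_force: 29.3
```

```bash
python3 -m pendant '{"dp":[[0,0,0.001],[0,0,0.001]],"rotation":[[0,0,0],[0,0,0]]}' ;python3 -m pendant '{"dp":[[0,0,0],[0,0,0],[0,0,0]],"rotation":[[0,0,0],[0,0,0],[0,0,0]]}' 0.036;python3 -m pendant '{"dp":[[0,0,-0.03],[0,0,-0.09],[0,0,-0.15],[0.015,0,-0.2],[0.03,0,-0.26],[0.03,0,-0.29],[0.03,0,-0.29]],"rotation":[[0,0,0],[0,0,0],[0,0,0],[0,0,0],[0,0,0],[0,0,0],[0,0,0]]}'; python3 - <<'E'
from h import *
state();to_tool(563.5,-101.3,60,-0.013)
o=get_obs(); c=vision.capture("wrist"); M=wcam(c,o)
im=np.ascontiguousarray(c["pixels"][:,:,::-1]); 
x,y,a,rs=TR["three"]
R=Q.from_euler('z',a).as_matrix()[:2,:2]
p=[np.array([34+sx*24,-46+sy*69])@R.T+[x,y] for sx,sy in ((-1,-1),(1,-1),(1,1),(-1,1))]
q=w2wr(np.c_[p,[14]*4],c,M); cv2.polylines(im,[np.round(q).astype(int)],True,(0,0,255),1)
m=q.mean(0).astype(int); print(m)
cv2.imwrite("pics/w5.png",im)
E
```

```text
time: 16.27
tool_pos: [451.4, 129.6, 5.9]
tcp_rot: [-3.14, -0.002, 3.06]
contact_force: [-0.4, 0.4, -0.7]
grip_width: 25.1
finger_force: 29.3
time: 16.65
tool_pos: [451.6, 129.6, 6.1]
tcp_rot: [-3.14, -0.001, 3.06]
contact_force: [0.3, 1.1, -0.2]
grip_width: 35.7
finger_force: 0.0
time: 17.52
tool_pos: [422.9, 132.7, 298.4]
tcp_rot: [-3.141, 0.004, 3.06]
contact_force: [0.3, -0.0, -0.9]
grip_width: 36.1
finger_force: 0.0
t 17.5 [422.9 132.7 298.4] [-3.141  0.004  3.06 ] w 36.1 f 0.0 [ 0.3 -0.  -0.9]
dp [-0.1583 -0.2216  0.2392] rot [-0.001  0.004 -0.069] q6 -1.36
[327 230]
```

View pics/w5.png

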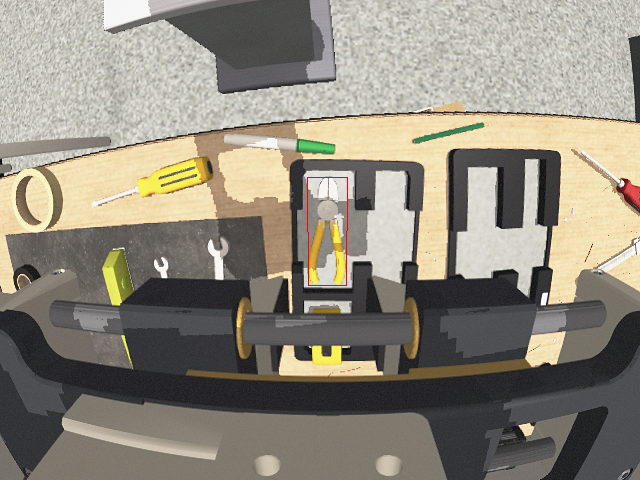

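The pliers lie inside the predicted outline in their recess. The short wrench is next.

```bash
python3 -m pendant '{"dp":[[-0.035,-0.05,0.03],[-0.07,-0.1,0.06],[-0.105,-0.15,0.09],[-0.14,-0.2,0.12],[-0.158,-0.2216,0.16],[-0.158,-0.2216,0.21],[-0.158,-0.2216,0.239],[-0.158,-0.2216,0.239]],"rotation":[[0,0,0],[0,0,-0.03],[0,0,-0.069],[0,0.004,-0.069],[0,0.004,-0.069],[0,0.004,-0.069],[0,0.004,-0.069],[0,0.004,-0.069]]}' 0.04; python3 -m pendant '{"dp":[[0,0,0],[0,0,0]],"rotation":[[0,0,0],[0,0,0]]}';python3 -c "
from h import *
to_tool(563.8,-101.3,3,-0.013)"
```

```text
time: 18.58
tool_pos: [558.1, -100.9, 53.3]
tcp_rot: [3.14, -0.014, 3.128]
contact_force: [-0.3, -1.1, 0.7]
grip_width: 39.7
finger_force: 0.0
time: 18.82
tool_pos: [561.8, -101.7, 58.7]
tcp_rot: [-3.139, -0.003, 3.129]
contact_force: [0.2, 0.2, -0.1]
grip_width: 40.2
finger_force: 0.0
dp [-0.0021  0.0006  0.0557] rot [-0.002 -0.003  0.001] q6 -1.87
```

```bash
python3 -m pendant '{"dp":[[-0.001,0,0.02],[-0.002,0,0.035],[-0.002,0,0.045],[-0.002,0,0.051],[-0.002,0,0.0555],[-0.002,0,0.0555],[-0.002,0,0.0555]],"rotation":[[0,0,0],[0,0,0],[0,0,0],[0,0,0],[0,0,0],[0,0,0],[0,0,0]]}' ; python3 -m pendant '{"dp":[[0,0,0],[0,0,0],[0,0,0],[0,0,0],[0,0,0]],"rotation":[[0,0,0],[0,0,0],[0,0,0],[0,0,0],[0,0,0]]}' 0;  python3 -m pendant '{"dp":[[0,0,-0.03],[0,0,-0.08],[0,0,-0.12],[0,0,-0.12]],"rotation":[[0,0,0],[0,0,0],[0,0,0],[0,0,0]]}' ;python3 -c "
from h import *
state();to_tool(485.8,203.2,120,-0.082)"
```

```text
time: 19.7
tool_pos: [562.8, -101.7, 3.3]
tcp_rot: [-3.14, -0.005, 3.129]
contact_force: [-4.7, 2.2, 12.1]
grip_width: 40.2
finger_force: 6.1
time: 20.32
tool_pos: [564.2, -101.8, 3.4]
tcp_rot: [-3.139, -0.002, 3.129]
contact_force: [-0.2, 1.9, 9.6]
grip_width: 8.7
finger_force: 31.2
time: 20.82
tool_pos: [565.5, -102.2, 125.3]
tcp_rot: [-3.138, 0.002, 3.129]
contact_force: [-0.6, -0.0, -0.6]
grip_width: 8.3
finger_force: 30.0
t 20.8 [ 565.5 -102.2  125.3] [-3.138e+00  2.000e-03  3.129e+00] w 8.3 f 30.0 [-0.6 -0.  -0.6]
dp [0.0836 0.3044 0.004 ] rot [-0.004  0.002  0.069] q6 -1.87
```

A table contact at reading 3.3 shows that the z reading is about 3 mm high. Carrying the wrench to its recess.

```bash
python3 -m pendant '{"dp":[[0.015,0.05,0],[0.03,0.105,0],[0.045,0.16,0],[0.06,0.215,0],[0.075,0.27,0],[0.0836,0.3044,0.01],[0.0836,0.3044,0.04],[0.0836,0.3044,0.06]],"rotation":[[0,0,0.01],[0,0,0.03],[0,0,0.06],[0,0,0.069],[0,0,0.069],[-0.003,0.002,0.069],[-0.003,0.002,0.069],[-0.003,0.002,0.069]]}' ;python3 -m pendant '{"dp":[[0,0,0],[0,0,0],[0,0,0]],"rotation":[[0,0,0],[0,0,0],[0,0,0]]}';python3 -c "
from h import *
state();to_tool(485.8,203.2,8.5,-0.082)"
```

```text
time: 21.82
tool_pos: [481.9, 204.2, 59.6]
tcp_rot: [3.141, -0.01, 3.061]
contact_force: [0.4, -0.6, -1.0]
grip_width: 8.4
finger_force: 30.0
time: 22.2
tool_pos: [483.9, 203.8, 62.5]
tcp_rot: [3.14, -0.006, 3.059]
contact_force: [0.2, 0.7, -1.6]
grip_width: 8.4
finger_force: 30.0
t 22.2 [483.9 203.8  62.5] [ 3.14  -0.006  3.059] w 8.4 f 30.0 [ 0.2  0.7 -1.6]
dp [-0.0023 -0.0005  0.054 ] rot [ 0.002 -0.006 -0.   ] q6 -1.24
```

```bash
python3 -m pendant '{"dp":[[-0.002,0,0.02],[-0.002,0,0.035],[-0.002,0,0.045],[-0.002,0,0.05],[-0.002,0,0.054],[-0.002,0,0.054],[-0.002,0,0.054]],"rotation":[[0,-0.004,0],[0,-0.004,0],[0,-0.004,0],[0,-0.004,0],[0,-0.004,0],[0,-0.004,0],[0,-0.004,0]]}' ;python3 -m pendant '{"dp":[[0,0,0.001],[0,0,0.001],[0,0,0.001]],"rotation":[[0,0,0],[0,0,0],[0,0,0]]}'
```

```text
time: 23.08
tool_pos: [485.2, 203.8, 8.0]
tcp_rot: [3.14, -0.003, 3.06]
contact_force: [0.0, 0.0, -1.1]
grip_width: 8.3
finger_force: 30.0
time: 23.45
tool_pos: [484.9, 203.7, 6.7]
tcp_rot: [3.14, -0.003, 3.06]
contact_force: [-0.1, -0.3, -0.7]
grip_width: 8.0
finger_force: 30.0
```

```bash
python3 -m pendant '{"dp":[[0,0,0],[0,0,0],[0,0,0]],"rotation":[[0,0,0],[0,0,0],[0,0,0]]}' 0.022;python3 -m pendant '{"dp":[[0,0,-0.02],[0,0,-0.06],[0,0,-0.1],[0,0,-0.1]],"rotation":[[0,0,0],[0,0,0],[0,0,0],[0,0,0]]}';python3 -c "
from h import *
state();to_tool(559.3,-25.6,60,-0.13)"
```

```text
time: 23.82
tool_pos: [485.0, 203.7, 6.8]
tcp_rot: [3.14, -0.003, 3.06]
contact_force: [-0.1, 0.2, 0.5]
grip_width: 21.8
finger_force: 0.0
time: 24.32
tool_pos: [487.2, 204.1, 109.7]
tcp_rot: [3.138, 0.003, 3.06]
contact_force: [0.4, -0.2, -0.3]
grip_width: 22.0
finger_force: 0.0
t 24.3 [487.2 204.1 109.7] [3.138e+00 3.000e-03 3.060e+00] w 22.0 f 0.0 [ 0.4 -0.2 -0.3]
dp [-0.0905 -0.2232  0.0492] rot [0.003 0.003 0.048] q6 -1.24
```

```bash
python3 -m pendant '{"dp":[[-0.02,-0.05,0],[-0.04,-0.1,0],[-0.06,-0.15,0],[-0.08,-0.2,0],[-0.09,-0.223,0.02],[-0.09,-0.223,0.049],[-0.09,-0.223,0.049],[-0.09,-0.223,0.049]],"rotation":[[0,0,0],[0,0,0.03],[0,0,0.048],[0,0,0.048],[0.003,0.003,0.048],[0.003,0.003,0.048],[0.003,0.003,0.048],[0.003,0.003,0.048]]}' 0.04; python3 -c "
from h import *
to_tool(559.3,-25.6,4,-0.13)"
```

```text
time: 25.32
tool_pos: [556.6, -25.6, 57.4]
tcp_rot: [-3.139, -0.007, 3.012]
contact_force: [0.9, 0.2, 0.9]
grip_width: 40.1
finger_force: 0.0
dp [-0.003   0.0005  0.0534] rot [-0.002 -0.007  0.001] q6 -1.62
```

```bash
python3 -m pendant '{"dp":[[-0.001,0,0.02],[-0.002,0,0.035],[-0.002,0,0.045],[-0.002,0,0.05],[-0.002,0,0.053],[-0.002,0,0.053],[-0.002,0,0.053]],"rotation":[[0,-0.004,0],[0,-0.004,0],[0,-0.004,0],[0,-0.004,0],[0,-0.004,0],[0,-0.004,0],[0,-0.004,0]]}' ; python3 -m pendant '{"dp":[[0,0,0],[0,0,0],[0,0,0],[0,0,0],[0,0,0]],"rotation":[[0,0,0],[0,0,0],[0,0,0],[0,0,0],[0,0,0]]}' 0;  python3 -m pendant '{"dp":[[0,0,-0.03],[0,0,-0.08],[0,0,-0.12],[0,0,-0.12]],"rotation":[[0,0,0],[0,0,0],[0,0,0],[0,0,0]]}' ;python3 -c "
from h import *
state();to_tool(506.2,328.6,120,-0.012)"
```

```text
time: 26.2
tool_pos: [558.4, -26.3, 4.5]
tcp_rot: [-3.139, -0.002, 3.012]
contact_force: [-0.1, 0.6, 0.2]
grip_width: 40.1
finger_force: 0.0
time: 26.82
tool_pos: [558.2, -26.3, 4.2]
tcp_rot: [-3.139, -0.002, 3.012]
contact_force: [0.2, 0.1, 1.2]
grip_width: 10.6
finger_force: 30.0
time: 27.32
tool_pos: [560.4, -26.4, 127.2]
tcp_rot: [-3.139, 0.004, 3.012]
contact_force: [0.8, -0.2, -1.5]
grip_width: 11.1
finger_force: 30.0
t 27.3 [560.4 -26.4 127.2] [-3.139  0.004  3.012] w 11.1 f 30.0 [ 0.8 -0.2 -1.5]
dp [0.0997 0.345  0.0059] rot [-0.003  0.004 -0.118] q6 -1.62
```

```bash
python3 -m pendant '{"dp":[[0.015,0.05,0],[0.03,0.105,0],[0.045,0.16,0],[0.06,0.215,0],[0.08,0.27,0],[0.095,0.325,0.01],[0.0997,0.345,0.04],[0.0997,0.345,0.06]],"rotation":[[0,0,-0.03],[0,0,-0.06],[0,0,-0.1],[0,0,-0.118],[0,0,-0.118],[-0.003,0.003,-0.118],[-0.003,0.003,-0.118],[-0.003,0.003,-0.118]]}' ;python3 -m pendant '{"dp":[[0,0,0],[0,0,0],[0,0,0]],"rotation":[[0,0,0],[0,0,0],[0,0,0]]}';python3 -c "
from h import *
state();to_tool(506.2,328.6,9,-0.012)"
```

```text
time: 28.32
tool_pos: [502.0, 330.1, 60.4]
tcp_rot: [-3.141, -0.009, 3.133]
contact_force: [0.1, 0.3, -0.6]
grip_width: 10.9
finger_force: 30.0
time: 28.7
tool_pos: [504.8, 328.6, 64.5]
tcp_rot: [3.14, -0.004, 3.129]
contact_force: [0.4, 0.2, -1.4]
grip_width: 10.7
finger_force: 30.0
t 28.7 [504.8 328.6  64.5] [ 3.14  -0.004  3.129] w 10.7 f 30.0 [ 0.4  0.2 -1.4]
dp [-0.0016 -0.0001  0.0555] rot [ 0.002 -0.004 -0.001] q6 -1.11
```

```bash
python3 -m pendant '{"dp":[[-0.001,0,0.02],[-0.001,0,0.035],[-0.001,0,0.045],[-0.001,0,0.051],[-0.001,0,0.055],[-0.001,0,0.055],[-0.001,0,0.055]],"rotation":[[0,-0.003,0],[0,-0.003,0],[0,-0.003,0],[0,-0.003,0],[0,-0.003,0],[0,-0.003,0],[0,-0.003,0]]}' ;python3 -m pendant '{"dp":[[0,0,0.001],[0,0,0.001],[0,0,0.001]],"rotation":[[0,0,0],[0,0,0],[0,0,0]]}'
```

```text
time: 29.58
tool_pos: [505.1, 329.0, 9.0]
tcp_rot: [3.14, -0.002, 3.13]
contact_force: [-0.0, -0.2, -1.9]
grip_width: 11.0
finger_force: 30.0
time: 29.95
tool_pos: [504.9, 328.9, 7.7]
tcp_rot: [3.14, -0.002, 3.13]
contact_force: [0.8, -0.8, -2.1]
grip_width: 11.0
finger_force: 30.0
```

Release, rise and look, then head for the level.

```bash
python3 -m pendant '{"dp":[[0,0,0],[0,0,0],[0,0,0]],"rotation":[[0,0,0],[0,0,0],[0,0,0]]}' 0.024;python3 -m pendant '{"dp":[[0,0,-0.03],[0,0,-0.09],[0,0,-0.15],[0.01,-0.05,-0.2],[0.03,-0.1,-0.25],[0.04,-0.1,-0.28],[0.04,-0.1,-0.28]],"rotation":[[0,0,0],[0,0,0],[0,0,0],[0,0,0],[0,0,0],[0,0,0],[0,0,0]]}';python3 - <<'E'
from h import *
state();to_tool(579.5,-168,80,0)
c=vision.capture("wrist"); cv2.imwrite("pics/w6.png",c["pixels"][:,:,::-1])
E
```

```text
time: 30.32
tool_pos: [505.0, 328.9, 7.8]
tcp_rot: [3.14, -0.002, 3.13]
contact_force: [-0.3, 0.4, -0.8]
grip_width: 23.5
finger_force: 0.0
time: 31.2
tool_pos: [465.2, 228.6, 291.7]
tcp_rot: [3.138, 0.005, 3.129]
contact_force: [-0.1, -0.1, -1.3]
grip_width: 24.0
finger_force: 0.0
t 31.2 [465.2 228.6 291.7] [3.138 0.005 3.129] w 24.0 f 0.0 [-0.1 -0.1 -1.3]
dp [-0.1184 -0.3959  0.2108] rot [ 0.004  0.005 -0.013] q6 -1.25
```

View pics/w6.png

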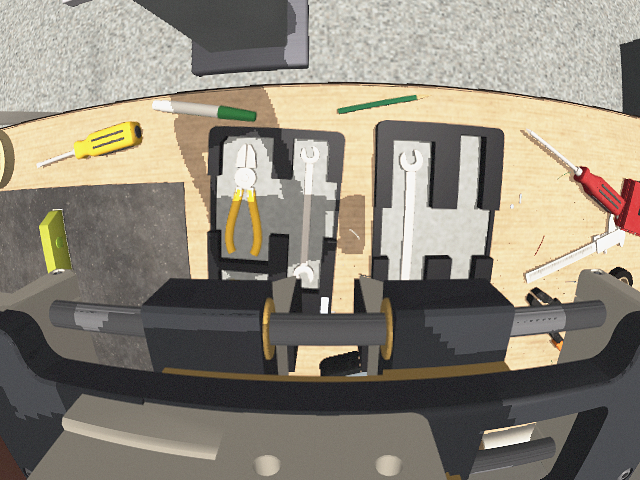

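Both wrenches and the pliers are in place. The level is last.

```bash
python3 -m pendant '{"dp":[[-0.015,-0.06,0.02],[-0.03,-0.12,0.04],[-0.045,-0.175,0.06],[-0.065,-0.23,0.08],[-0.085,-0.285,0.1],[-0.1,-0.34,0.13],[-0.118,-0.396,0.17],[-0.118,-0.396,0.211]],"rotation":[[0,0,0],[0,0,-0.013],[0,0,-0.013],[0,0,-0.013],[0.004,0.004,-0.013],[0.004,0.004,-0.013],[0.004,0.004,-0.013],[0.004,0.004,-0.013]]}' 0.06; python3 -m pendant '{"dp":[[0,0,0],[0,0,0],[0,0,0]],"rotation":[[0,0,0],[0,0,0],[0,0,0]]}';python3 -c "
from h import *
to_tool(579.5,-168,15,0)"
```

```text
time: 32.25
tool_pos: [577.9, -171.2, 73.3]
tcp_rot: [-3.138, -0.006, 3.14]
contact_force: [0.7, -0.3, 0.0]
grip_width: 60.0
finger_force: 0.0
time: 32.62
tool_pos: [578.3, -167.4, 77.9]
tcp_rot: [-3.138, -0.004, -3.139]
contact_force: [-0.4, 0.5, -0.2]
grip_width: 60.1
finger_force: 0.0
dp [-0.0014 -0.0003  0.0629] rot [-0.004 -0.004  0.003] q6 -1.98
```

```bash
python3 -m pendant '{"dp":[[-0.001,0,0.02],[-0.001,0,0.04],[-0.001,0,0.055],[-0.001,0,0.063],[-0.001,0,0.063],[-0.001,0,0.063]],"rotation":[[-0.003,-0.003,0.003],[-0.003,-0.003,0.003],[-0.003,-0.003,0.003],[-0.003,-0.003,0.003],[-0.003,-0.003,0.003],[-0.003,-0.003,0.003]]}' ; python3 -m pendant '{"dp":[[0,0,0],[0,0,0],[0,0,0],[0,0,0],[0,0,0]],"rotation":[[0,0,0],[0,0,0],[0,0,0],[0,0,0],[0,0,0]]}' 0;  python3 -m pendant '{"dp":[[0,0,-0.03],[0,0,-0.08],[0,0,-0.12],[0,0,-0.12]],"rotation":[[0,0,0],[0,0,0],[0,0,0],[0,0,0]]}' ;python3 -c "
from h import *
state();to_tool(507.3,402.6,130,-0.012)"
```

```text
time: 33.38
tool_pos: [578.2, -168.4, 13.5]
tcp_rot: [-3.141, -0.002, 3.14]
contact_force: [-1.2, -0.2, 0.3]
grip_width: 60.0
finger_force: 0.0
time: 34.0
tool_pos: [577.8, -168.4, 12.8]
tcp_rot: [3.141, -0.004, 3.14]
contact_force: [0.4, -0.1, 0.3]
grip_width: 19.6
finger_force: 30.0
time: 34.5
tool_pos: [579.9, -168.9, 136.1]
tcp_rot: [-3.139, 0.002, 3.14]
contact_force: [0.5, 0.5, -2.4]
grip_width: 20.2
finger_force: 30.0
t 34.5 [ 579.9 -168.9  136.1] [-3.139e+00  2.000e-03  3.140e+00] w 20.2 f 30.0 [ 0.5  0.5 -2.4]
dp [0.0736 0.5714 0.0046] rot [-0.002  0.003  0.01 ] q6 -1.98
```

```bash
python3 -m pendant '{"dp":[[0.008,0.05,0],[0.016,0.105,0],[0.024,0.16,0],[0.032,0.215,0],[0.04,0.27,0],[0.048,0.325,0],[0.056,0.38,0],[0.064,0.435,0]],"rotation":[[0,0,0.01],[0,0,0.01],[0,0,0.01],[0,0,0.01],[0,0,0.01],[0,0,0.01],[0,0,0.01],[0,0,0.01]]}' ;python3 -m pendant '{"dp":[[0.005,0.05,0],[0.01,0.1,0],[0.011,0.136,0.02],[0.011,0.136,0.06],[0.011,0.136,0.06],[0.011,0.136,0.06],[0.011,0.136,0.06]],"rotation":[[0,0,0],[0,0,0],[0,0,0],[0,0,0],[0,0,0],[0,0,0],[0,0,0]]}';python3 -c "
from h import *
state();to_tool(506,402.6,19,-0.012)"
```

```text
time: 35.5
tool_pos: [513.5, 268.2, 131.3]
tcp_rot: [-3.141, -0.006, 3.13]
contact_force: [0.8, -0.6, -1.4]
grip_width: 19.2
finger_force: 30.0
time: 36.38
tool_pos: [506.4, 402.9, 74.9]
tcp_rot: [3.14, -0.001, 3.129]
contact_force: [0.2, 0.7, -1.6]
grip_width: 19.8
finger_force: 30.0
t 36.4 [506.4 402.9  74.9] [ 3.140e+00 -1.000e-03  3.129e+00] w 19.8 f 30.0 [ 0.2  0.7 -1.6]
dp [ 0.0004 -0.0004  0.0559] rot [ 0.002 -0.001 -0.001] q6 -1.01
```

```bash
python3 -m pendant '{"dp":[[0,0,0.02],[0,0,0.033],[0,0,0.04],[0,0,0.046],[0,0,0.05],[0,0,0.05]],"rotation":[[0,0,0],[0,0,0],[0,0,0],[0,0,0],[0,0,0],[0,0,0]]}' ;python3 -m pendant '{"dp":[[0,0,0.002],[0,0,0.004],[0,0,0.006],[0,0,0.0065],[0,0,0.0065]],"rotation":[[0,0,0],[0,0,0],[0,0,0],[0,0,0],[0,0,0]]}'
```

```text
time: 37.12
tool_pos: [505.1, 403.0, 23.1]
tcp_rot: [3.141, -0.004, 3.13]
contact_force: [0.4, -0.7, -1.8]
grip_width: 19.7
finger_force: 30.0
time: 37.75
tool_pos: [505.1, 403.0, 16.7]
tcp_rot: [3.141, -0.004, 3.13]
contact_force: [0.7, -0.1, -1.2]
grip_width: 19.8
finger_force: 30.0
```

```bash
python3 -m pendant '{"dp":[[0,0,0.001],[0,0,0.001]],"rotation":[[0,0,0],[0,0,0]]}' ;python3 -m pendant '{"dp":[[0,0,0],[0,0,0],[0,0,0]],"rotation":[[0,0,0],[0,0,0],[0,0,0]]}' 0.028; python3 -m pendant '{"dp":[[0,0,-0.03],[0,0,-0.08],[0,0,-0.14],[0.05,-0.04,-0.2],[0.1,-0.08,-0.25],[0.11,-0.12,-0.28],[0.11,-0.15,-0.28],[0.11,-0.15,-0.28]],"rotation":[[0,0,0],[0,0,0],[0,0,0],[0,0,0],[0,0,0],[0,0,0],[0,0,0],[0,0,0]]}';python3 - <<'E'
from h import *
state(); o=get_obs(); c=vision.capture("wrist"); M=wcam(c,o)
im=np.ascontiguousarray(c["pixels"][:,:,::-1]); cv2.imwrite("pics/w7.png",im)
E
```

```text
time: 38.0
tool_pos: [505.1, 403.0, 15.6]
tcp_rot: [3.141, -0.004, 3.13]
contact_force: [-0.1, -0.3, -2.4]
grip_width: 19.9
finger_force: 30.0
time: 38.38
tool_pos: [505.3, 403.0, 16.0]
tcp_rot: [3.141, -0.003, 3.13]
contact_force: [-0.0, 0.9, 0.0]
grip_width: 27.9
finger_force: 0.0
time: 39.38
tool_pos: [394.2, 252.4, 298.5]
tcp_rot: [3.14, 0.001, 3.127]
contact_force: [-0.5, -0.6, -0.5]
grip_width: 27.7
finger_force: 0.0
t 39.4 [394.2 252.4 298.5] [3.140e+00 1.000e-03 3.127e+00] w 27.7 f 0.0 [-0.5 -0.6 -0.5]
```

View pics/w7.png

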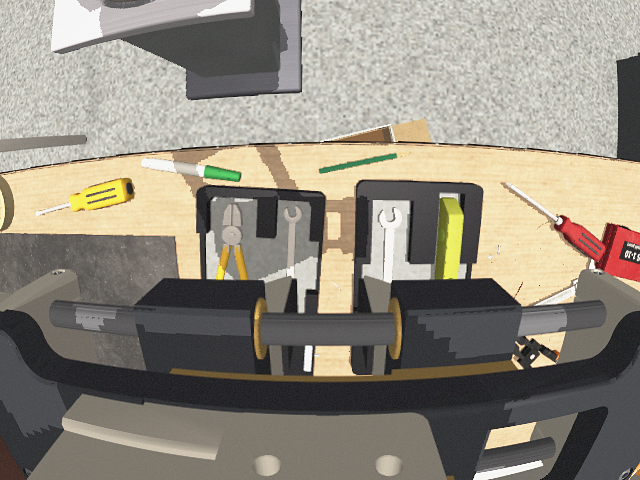

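The level is standing in its recess. I'll move the arm aside and make a final check from the top camera.

```bash
python3 -m pendant '{"dp":[[0,-0.06,0],[0,-0.12,0],[0,-0.18,0],[0,-0.24,0],[0,-0.3,0],[0,-0.36,0],[0,-0.42,0],[0,-0.42,0]],"rotation":[[0,0,0],[0,0,0],[0,0,0],[0,0,0],[0,0,0],[0,0,0],[0,0,0],[0,0,0]]}' >/dev/null;python3 - <<'E'
from h import *
state(); c=vision.capture("top")
x,y=115,187
im=cv2.resize(np.ascontiguousarray(c["pixels"][y:331,x:310,::-1]),None,fx=4,fy=4,interpolation=cv2.INTER_CUBIC)
for t,rects in (("two",[(-38,0,10,116,44),(36,0,17,104.5,12)]),("three",[(-42,-30,13,86,12),(34,-46,24,69,16),(34,83,18,34.5,68)])):
    X,Y,a,_=TR[t]; R=Q.from_euler('z',a).as_matrix()[:2,:2]
    for u,v,hx,hy,z in rects:
        p=np.array([(u-hx,v-hy),(u+hx,v-hy),(u+hx,v+hy),(u-hx,v+hy)])@R.T+[X,Y]
        q=(w2top(np.c_[p,[z]*4],c)-[x,y]+.5)*4-.5
        cv2.polylines(im,[np.round(q).astype(int)],True,(0,0,255),1)
cv2.imwrite("pics/fin.png",im)
E
```

```text
t 40.4 [ 389.8 -169.   294.7] [ 3.141 -0.005  3.124] w 27.7 f 0.0 [ 0.9 -0.9 -0.5]
```

View pics/fin.png

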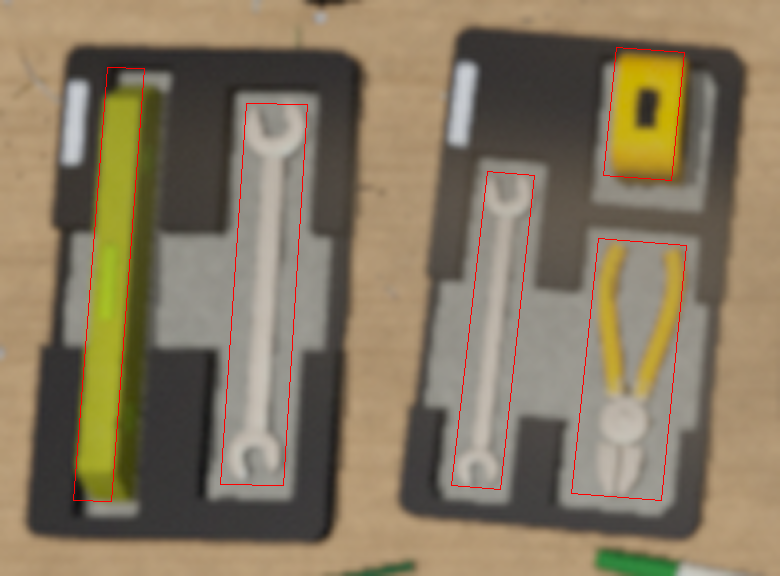

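All five tools sit within a few mm of the predicted outlines, so I'm handing in.

```bash
python3 -c "
from plant import workorder
print(workorder.close_job())"
```

```text
the job is handed in; nothing more can be done
None
```

All five tools are in their recesses and released, and the job was handed in at about 40 s; the last top picture showed each within a few millimetres of its place, but the hand-in returned no verdict.

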